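# Set and lock the airbrush regulator

### The job

The pressure regulator of the airbrush compressor has been left unlocked and below its set mark. Turn its knob clockwise until the pointer stands at the raised tab on the dial, then pull the knob straight up to lock it in the notch nearest the tab, so that it stays fully up when you let go. If the lock teeth meet tip to tip, ease the knob a little to either side until they mesh instead of forcing it, and leave the tab and the other things on the table where they are.

Things in the scene. Friction and masses are not known exactly. Their poses are not given: they have to be found in the camera images.
- compressor: Grey airbrush compressor, fixed and heavy, origin on the table straight below the knob's axis. Its housing (130 by 215 mm, 138 mm tall, carrying handle up to 172 mm) lies 57 to 187 mm from that axis along its +x; the filter-regulator with gauge and clear bowl stands at the origin and carries a round aluminium dial plate (82 mm across, top 186 mm above the table) with the knob above it.
- knob_grip (a point): Point on the vertical axis of the regulator's upright black fluted knob, 16 mm below its flat top: a good height to grip. The knob is 49 mm across over its flutes, 46 mm tall; its top is 234 mm above the table when down, 242 mm when up. The dial plate lies 32 mm below this point when the knob is down. The frame's y axis points from the axis to the pointer, z is up.
- knob_turn (a joint): Angle of the knob in rad, growing clockwise seen from above, on the same scale as set_mark. It turns against about 0.12 N m of friction and stays where it is left (stops at -0.4 and 2.4). The mark lies 0.5 to 1.45 rad clockwise of where the knob starts.
- knob_pull (a joint): How far the knob has been pulled up, in m: 0 when down (unlocked, free to turn), 0.008 fully up at its stop (locked, must not be wrenched round). Sliding it takes about 3 N either way. After the first 2.5 mm the teeth inside the knob reach the lock ring: they either slip into the notches and the knob rises freely on, or they land tip to tip and it feels springy.
- lock_ring: Sprung ring of 24 lock teeth hidden in the knob, origin level with the compressor's when at rest. A notch every 15 degrees, where is not known; play 1.3 degrees either side. Tip to tip, the pull lifts the ring (4.5 N/mm, plus the knob's 3 N friction) and the knob springs back if let go; eased round under 6 to 10 N of pull it drops in and the pull falls to 3 N. Over 18 N on the tips harms them.
- knob_pointer (a point): Tip of the small black pointer nose at the foot of the knob, 33 mm from the axis; it turns and rises with the knob. Its x axis points radially outward from the knob's axis.
- mark_tab (a point): Top of the set mark: a small raised dark steel tab (8 mm long, 3 mm wide, 4.5 mm tall) clipped on the rim of the dial plate, 38.5 mm from the knob's axis, its top 28 mm lower than knob_grip when the knob is down. Its x axis points radially outward from the knob's axis. It can be shifted by a hard push but must stay where it is.
- set_mark (a joint): Angle of the set mark in rad, growing clockwise seen from above, on the same scale as knob_turn: the pointer stands at the mark when the two values are equal.
- ink_a_mid (a point): Small ink bottle standing beside the compressor, 32 mm across and 68 mm tall, centre half-way up; to be left alone.
- ink_b_mid (a point): A second such ink bottle, centre half-way up; to be left alone.
- marker_mid (a point): Marker pen lying on the table in front of the regulator, 131 mm long, 18 mm thick, centre; to be left alone.
- cup_mid (a point): Paper coffee cup with a black lid, 87 mm across, 121 mm tall, centre half-way up; to be left alone.
- ruler_mid (a point): Steel ruler 310 by 30 by 3 mm lying on the table, centre; to be left alone.
- bowl_mid (a point): Green paint bowl, 110 mm across and 45 mm tall, centre half-way up; to be left alone.
- glue_mid (a point): White glue bottle, 52 mm across and 140 mm tall, centre half-way up; to be left alone.

How it is judged:
On the way, in this order (a step that is already met when the one before it is completed fails the run):
1. the knob is turned to the set mark while it is still down (angle between the x axis of knob_pointer and the x axis of mark_tab, either way round below 0.2 rad and value of joint knob_pull below 0.002 m), for 0.1 s.
2. the knob is pulled fully up (value of joint knob_pull above 0.0065 m), for 0.2 s.
At the end, for the whole second after the job is handed in: The knob is released and stays up by itself (more than 6.5 of its 8 mm), its pointer within 0.2 rad (11.5 degrees) of the set mark, which is within 4 mm of where it was (value of joint knob_pull above 0.0065 m and angle between the x axis of knob_pointer and the x axis of mark_tab, either way round below 0.2 rad and distance of mark_tab from where it was at the start of the episode below 0.004 m); the robot touches nothing.
It fails at once if the lock teeth are forced: pulled against tip to tip with over 18 N (the ring lifted over 4 mm), or wrenched round with over 60 N on the teeth (contact force between lock_ring and knob_pull above 60 N or z of lock_ring in the frame of compressor above 0.004 m).
It fails at once if the set mark is shifted by more than 4 mm (distance of mark_tab from where it was at the start of the episode above 0.004 m).
It fails at once if another thing on the table is shifted by more than 30 mm (distance of any of ink_a_mid, ink_b_mid, marker_mid, cup_mid, ruler_mid, bowl_mid, glue_mid from where it was at the start of the episode above 0.03 m).
It also fails if it takes over 64 s, if anything falls off the work surface, if the arm or the gripper's body presses on something with over 40 N, if the wrist force passes 120 N, or if a joint passes its speed limit or range.

### The arm

A 6-joint arm with a two-finger parallel gripper is mounted at the origin on the work surface. World frame = base frame: x ahead of the robot, y to its left, z up, the work surface at z = 0. Lengths are in m, angles in rad, forces in N, time in s.
With the tool pointing down it reaches from about 0.325 to 0.775 m from the base axis. Payload 5.5 kg.
Tool frame: the origin (TCP) lies between the finger pads; the fingertips stand 8 mm ahead of it and the grasp point (between the pads) lies 11 mm behind it (tcp_to_tips is the distance from the TCP to the fingertips, in m); z points along the fingers, y is the line along which they close (so a half turn about z gives the same grasp; the last joint's range is limited). The gripper opens to 88 mm and grips with 3 to 60 N. Pads are 20 mm wide; open, the fingers measure 115 mm over their backs; the gripper's body (75 mm by 178 mm) begins 61 mm behind the grasp point.
Start: joints at [-1.281, 0.091, 1.231, -0, 1.82, -0.057], TCP at [0.204, -0.564, 0.231] pointing down, gripper open.
Joint ranges: [-2.87, 2.87], [-0.86, 2.18], [0.17, 2.46], [-1.51, 4.65], [0.06, 2.69], [-2.65, 2.65]. Speed limits (rad/s): [2.57, 2.57, 3.01, 3.14, 3.14, 3.14].

### API

Orientations are given as a unit quaternion [w, x, y, z].
In Python, from bench import * gives the robot as it stands. Calls block until the motion is done:
- move_to(position, orientation): joint-space move of the TCP to a pose.
- move_l(position, speed=0.15, orientation=None): straight line of the TCP; orientation=None keeps the orientation; speed is the mean speed in m/s.
- movej(angles): joint-space move.
- gripper_open() and close(): open the fingers fully, or close them until they stop; the grip force is fixed at half the most.
- hold(seconds).
- inverse_kinematics(position, orientation): joint angles nearest the present ones, or None.
- state(): the state.
- get_image(name): name is "side" or "top"; returns a dict with "frame" (420x560x3 uint8, blue, green, red), "depth" (420x560 float32, m along the optical axis (not along the pixel's ray), 0 where there is no reading), "camera_matrix" (3x3 intrinsics, pixels), "k1" (the pictures are not rectified: a ray, as slopes to the right and down, at radius r is drawn at 1 + k1 r^2 times it, then the intrinsics apply), "view" (4x4, takes a point from world to camera coordinates). Camera axes: x right, y up, looking along -z (the intrinsics and any distortion apply to the point x, -y, -z); pixel columns grow to the right and rows downward; lengths in m; the calibration is good to about 2 mm. A picture is of the moment at which its call begins.
A pose or a line that the arm cannot do raises IKError and nothing moves.
- job_done(): hands the job in; it is judged then, once.
The state is a dict: "time": time; "joint_pos": joint angles; "dq": joint speeds; "joint_torque": joint torques, N m; "ee_pos": TCP position; "ee_rot": TCP orientation; "ft_force": force on the tool from outside, world axes, zero at the start; "moment": the same for the moment, N m; "finger_gap": finger opening in m; "finger_force": force on a finger pad.
Only numpy, scipy, OpenCV 4.12 (cv2) and the standard library are available. Lean on these libraries where they do the work, as an engineer would, in place of code of your own. Each camera call takes 0.05 s, during which the arm holds its last target. There are 200 camera calls.

## Working session

There is one attempt and no reset: what is moved stays moved. The work goes in short steps, each a Python script; the robot and the scene stay as the last script left them, time stands still between calls to the robot, and variables do not carry over. Pictures are saved under pics/ and viewed, at most 10 in all, crops included, and the job is handed in when it is done.

```bash
ls; mkdir -p pics
python3 - <<'E'
from bench import *
import cv2,numpy as np
for n in("top","side"):
    d=get_image(n); cv2.imwrite(f"pics/{n}0.png",d["frame"]); np.savez(f"{n}0.npz",**d)
    print(n,d["camera_matrix"].tolist(),d["k1"],np.round(d["view"],3).tolist())
s=state();print(s["time"],s["ee_rot"],s["ee_pos"],s["ft_force"])
E
```

```text
pics
top [[380.5971435894784, 0.0, 281.98968790161], [0.0, 380.5971435894784, 205.11824358115723], [0.0, 0.0, 1.0]] -0.04626928265383591 [[0.006, -1.0, -0.011, -0.02], [0.996, 0.005, 0.088, -0.511], [-0.088, -0.012, 0.996, -1.098], [0.0, 0.0, 0.0, 1.0]]
side [[406.1832010110398, 0.0, 287.3435929777649], [0.0, 406.1832010110398, 199.25067090759075], [0.0, 0.0, 1.0]] 0.001660966415662027 [[-0.894, -0.448, -0.0, 0.435], [0.258, -0.516, 0.817, -0.253], [-0.366, 0.73, 0.577, -0.962], [0.0, 0.0, 0.0, 1.0]]
0.1 [-8.56733361e-04  9.85001525e-01  1.72543466e-01 -1.17914415e-04] [ 0.20386559 -0.56404451  0.22963233] [ 0.10401435  0.06849629 -0.12050199]
```

View pics/top0.png

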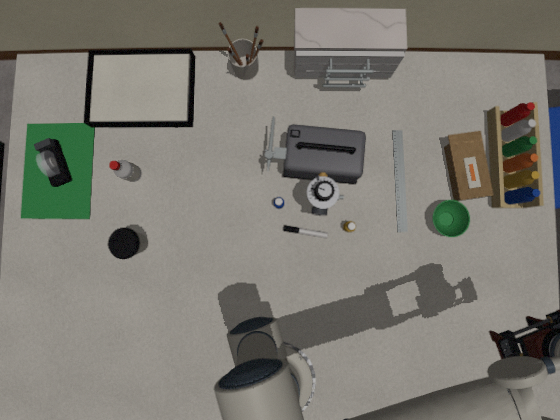

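View pics/side0.png

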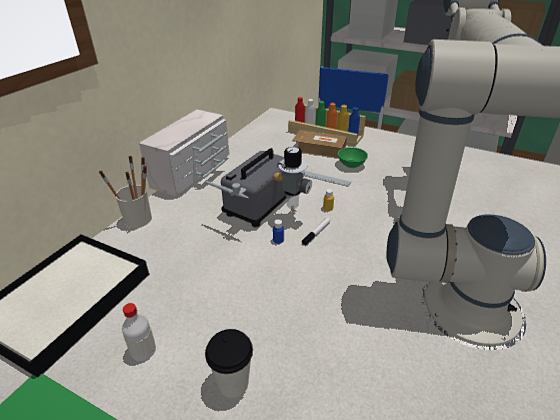

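Top view: the regulator dial is at about (322,191) and the housing is behind it. The ink bottles are at (279,203) and (349,227), and the marker is at (305,231). Next I'll zoom in on the dial.

```bash
cat > h.py <<'E'
import numpy as np,cv2
def ray(d,u,v):
    K=d["camera_matrix"];x=(u-K[0,2])/K[0,0];y=(v-K[1,2])/K[1,1]
    k=float(d["k1"]);rd=np.hypot(x,y);r=rd
    for _ in range(20): r=rd/(1+k*r*r)
    s=r/max(rd,1e-9);V=d["view"];R=V[:3,:3]
    return -R.T@V[:3,3], R.T@np.array([x*s,-y*s,-1.])
def onz(d,u,v,z):
    o,r=ray(d,u,v);return o+r*(z-o[2])/r[2]
def px(d,p):
    V=d["view"];c=V[:3,:3]@np.array(p)+V[:3,3];x,y=c[0]/-c[2],-c[1]/-c[2]
    f=1+float(d["k1"])*(x*x+y*y);K=d["camera_matrix"]
    return K[0,0]*x*f+K[0,2],K[1,1]*y*f+K[1,2]
E
python3 - <<'E'
from h import *
t=np.load("top0.npz");s=np.load("side0.npz")
a=cv2.resize(t["frame"][165:221,295:351],(560,560),interpolation=cv2.INTER_CUBIC)
b=cv2.resize(s["frame"][140:180,272:312],(240,240),interpolation=cv2.INTER_CUBIC)
c=np.zeros((560,800,3),np.uint8);c[:,:560]=a;c[:240,560:]=b
cv2.imwrite("pics/c0.png",np.clip(c*1.6,0,255).astype(np.uint8))
print(onz(t,322,191,.186),onz(t,323,186,.234),onz(s,292,150,.234))
E
```

```text
[ 0.53237407 -0.11939781  0.186     ] [ 0.53838517 -0.11733722  0.234     ] [ 0.53016331 -0.11495954  0.234     ]
```

View pics/c0.png

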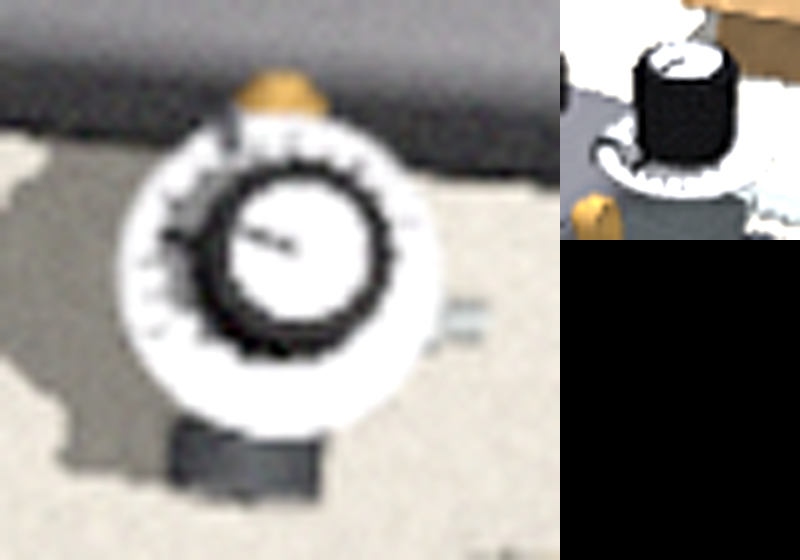

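Run:
```python
from h import *
from bench import inverse_kinematics
t=np.load("top0.npz")
P=lambda u,v,z:onz(t,295+u/10-.5+.05,165+v/10-.5+.05,z)
c=P(281,275,.186);k=P(299,248,.234);print(c,k)
ang=lambda p,c:np.degrees(np.arctan2(*(p-c)[1::-1]))
print("tab",ang(P(229,130,.1905),c),np.linalg.norm((P(229,130,.1905)-c)[:2]))
print("ptr",ang(P(170,240,.191),c),np.linalg.norm((P(170,240,.191)-c)[:2]), ang(P(249,235,.234),k))
m=(c+k)/2
for b in range(0,180,10): # closing axis direction angle
    r=[]
    for z in (.225,.3):
        y=np.radians(b);q=[0,np.sin(y/2+np.pi/4+0),0,0]
        # R: z down, y=(cos b,sin b,0), x = y×z
        from scipy.spatial.transform import Rotation as Ro
        Y=np.array([np.cos(y),np.sin(y),0]);Z=np.array([0,0,-1.]);R=np.c_[np.cross(Y,Z),Y,Z]
        for f in(1,-1):
            q=Ro.from_matrix(R*np.array([f,f,1])).as_quat();j=inverse_kinematics([m[0],m[1],z],[q[3],*q[:3]])
            r.append(None if j is None else round(float(j[5]),2))
    print(b,r)
```

```text
[ 0.52971969 -0.12102354  0.186     ] [ 0.53032107 -0.12077134  0.234     ]
tab 20.295415543304248 0.0384859237616893
ptr 74.02890090599882 0.029386363098799478 75.55320050722196
0 [-0.29, None, -0.29, None]
10 [-0.46, None, -0.46, None]
20 [-0.64, 2.51, -0.64, 2.51]
30 [-0.81, 2.33, -0.81, 2.33]
40 [-0.98, 2.16, -0.98, 2.16]
50 [-1.16, 1.98, -1.16, 1.98]
60 [-1.33, 1.81, -1.33, 1.81]
70 [-1.51, 1.63, -1.51, 1.63]
80 [-1.68, 1.46, -1.68, 1.46]
90 [-1.86, 1.28, -1.86, 1.28]
100 [-2.03, 1.11, -2.03, 1.11]
110 [-2.21, 0.93, -2.21, 0.93]
120 [-2.38, 0.76, -2.38, 0.76]
130 [-2.56, 0.59, -2.56, 0.59]
140 [None, 0.41, None, 0.41]
150 [None, 0.24, None, 0.24]
160 [None, 0.06, None, 0.06]
170 [None, -0.11, None, -0.11]
```

```bash
cat >> h.py <<'E'
from scipy.spatial.transform import Rotation as Ro
def quat(bdeg):
    b=np.radians(bdeg);Y=np.array([np.cos(b),np.sin(b),0]);Z=np.array([0,0,-1.])
    q=Ro.from_matrix(np.c_[np.cross(Y,Z),Y,Z]).as_quat();return [q[3],*q[:3]]
def show(s,tag=""):
    print(tag,"t%.2f"%s["time"],"p",np.round(s["ee_pos"],4),"F",np.round(s["ft_force"],1),"M",np.round(s["moment"],2),"gap %.4f"%s["finger_gap"],np.round(s["finger_force"],1))
E
python3 - <<'E'
from h import *; from bench import *
C=[.5300,-.1209]
p=state()["ee_pos"];move_l([p[0],p[1],.3])
move_to([*C,.3],quat(60)); show(state())
move_l([*C,.207],speed=.08); show(state())
close(); hold(.2); show(state())
d=get_image("side");cv2.imwrite("pics/s1.png",cv2.resize(d["frame"][90:210,222:362],(700,600)))
E
```

```text
t2.69 p [ 0.5299 -0.1217  0.2998] F [0.2 0.1 0.1] M [ 0.04 -0.12 -0.01] gap 0.0880 0.0
 t4.00 p [ 0.5303 -0.121   0.2078] F [0.4 0.5 0.7] M [ 0.   -0.14  0.05] gap 0.0876 0.0
 t4.92 p [ 0.5303 -0.1204  0.207 ] F [ 3.2  4.8 -0.9] M [ 0.62 -0.52 -0.01] gap 0.0457 30.0
```

View pics/s1.png

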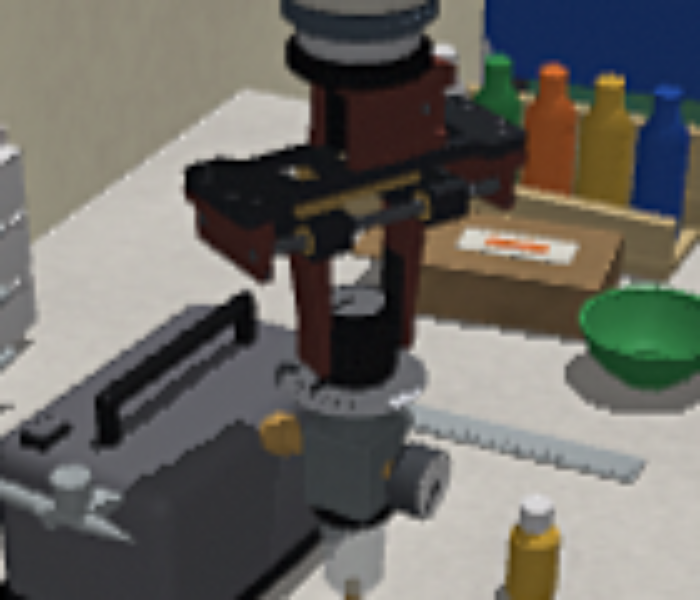

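The side view shows the knob gripped squarely between the pads, with the tips clear of the dial and the tab. Next is the clockwise turn of about 55°.

Run:
```python
from h import *; from bench import *
C=[.5303,-.1204]
for b in np.arange(55,4.9,-5):
    move_to([*C,.207],quat(b))
    if b%10==0: show(state(),b)
hold(.2);show(state())
Y=Ro.from_quat(np.roll(state()["ee_rot"],-1)).as_matrix()[:,1];print(np.degrees(np.arctan2(Y[1],Y[0])))
a=get_image("side");t=get_image("top");np.savez("side1.npz",**a)
x=cv2.resize(a["frame"][145:185,262:322],(600,400),interpolation=cv2.INTER_CUBIC)
cv2.imwrite("pics/s2.png",np.clip(x*1.6,0,255).astype(np.uint8))
```

```text
50.0 t5.47 p [ 0.5304 -0.1202  0.207 ] F [2.  4.  0.4] M [ 0.59 -0.55 -0.12] gap 0.0458 30.0
40.0 t5.97 p [ 0.5305 -0.1201  0.207 ] F [3.5 5.2 0.4] M [ 0.67 -0.61 -0.11] gap 0.0456 30.0
30.0 t6.47 p [ 0.5307 -0.12    0.207 ] F [ 5.3  4.8 -0.8] M [ 0.71 -0.63 -0.1 ] gap 0.0457 30.0
20.0 t6.97 p [ 0.5308 -0.1199  0.207 ] F [4.9 5.1 0.5] M [ 0.79 -0.71 -0.17] gap 0.0458 30.0
10.0 t7.47 p [ 0.531  -0.1198  0.207 ] F [ 6.   5.3 -1.1] M [ 0.79 -0.81 -0.12] gap 0.0456 30.0
 t7.92 p [ 0.5311 -0.1198  0.207 ] F [6.8 4.7 0.2] M [ 0.79 -0.87 -0.08] gap 0.0460 30.0
5.25678792517057
```

View pics/s2.png

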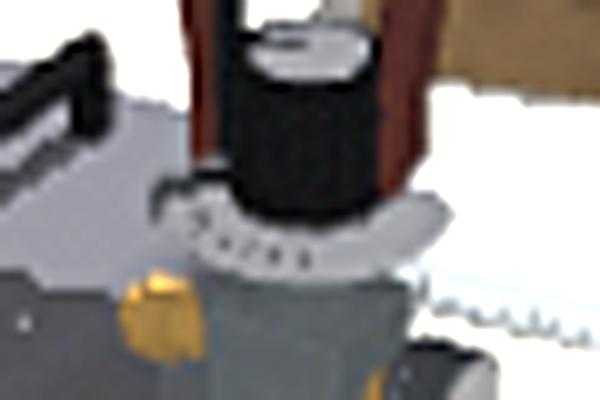

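The pointer at about (205,178) now lies beside the tab at about (160,195). I'll check its angle by projection.

Run:
```python
from h import *
s=np.load("side1.npz"); s0=np.load("side0.npz")
C=np.array([.5315,-.1195])
q=lambda p:np.round([(px(s,p)[0]-262+.5)*10,(px(s,p)[1]-145+.5)*10])
for z in(.186,.234): print("c",q([*C,z]))
for a in(0,10,15,20,25,30):
    d=np.array([np.cos(np.radians(a)),np.sin(np.radians(a))])
    print(a,"tab",q([*(C+.0385*d),.1905]),"ptr",q([*(C+.033*d),.1905]),q([*(C+.033*d),.194]),"topline",q([*(C+.014*d),.234]))
```

```text
c [307. 199.]
c [308.  47.]
0 tab [184. 154.] ptr [202. 159.] [202. 148.] topline [262.  36.]
10 tab [175. 166.] ptr [194. 168.] [194. 157.] topline [259.  40.]
15 tab [172. 171.] ptr [191. 173.] [191. 162.] topline [258.  42.]
20 tab [170. 177.] ptr [190. 178.] [189. 167.] topline [257.  44.]
25 tab [169. 183.] ptr [189. 184.] [189. 173.] topline [257.  46.]
30 tab [169. 189.] ptr [189. 189.] [189. 178.] topline [257.  48.]
```

Run:
```python
from h import *; from bench import *
C=[.5315,-.1195]
gripper_open(); move_l([*C,.3],speed=.15); move_to([.40,-.38,.3],quat(5)); 
t=get_image("top");s=get_image("side");np.savez("top2.npz",**t);np.savez("side2.npz",**s)
a=cv2.resize(t["frame"][165:221,295:351],(560,560),interpolation=cv2.INTER_CUBIC)
b=cv2.resize(s["frame"][140:180,272:312],(240,240),interpolation=cv2.INTER_CUBIC)
c=np.zeros((560,800,3),np.uint8);c[:,:560]=a;c[:240,560:]=b
cv2.imwrite("pics/c2.png",np.clip(c*1.6,0,255).astype(np.uint8));show(state())
```

```text
t10.82 p [ 0.4009 -0.3789  0.3   ] F [-0.3  0.3  0.9] M [-0.03 -0.03  0.06] gap 0.0877 0.0
```

View pics/c2.png

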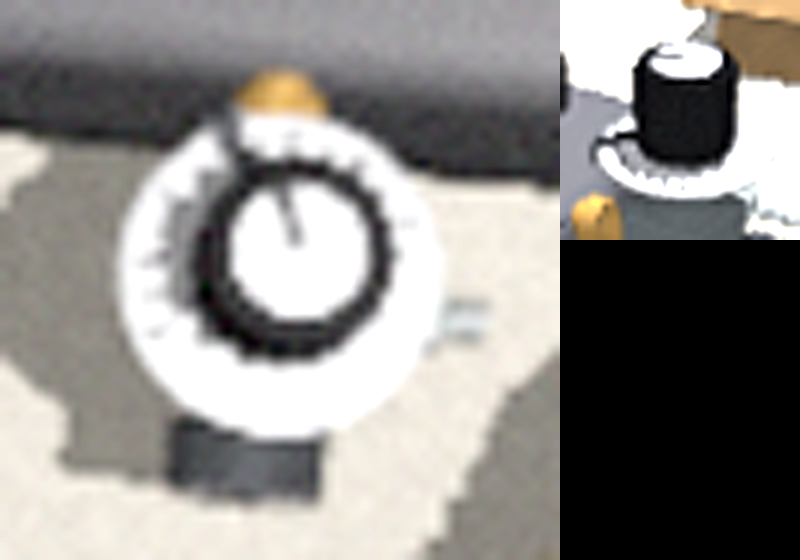

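The tab's dark nose is at about (230,135) and the pointer nose at about (245,160) merges with it. The white line on top runs from (297,243) to (284,190). I'll fit these angles numerically.

Run:
```python
from h import *
for f in("top0","top2"):
    t=np.load(f+".npz");g=t["frame"].astype(float).mean(2)
    # disc centre/radius from white blob of the knob top
    u,v=np.meshgrid(np.arange(560),np.arange(420))
    pts=np.array([[onz(t,a,b,.234)[:2] for a in range(312,337)] for b in range(177,202)]);G=g[177:202,312:337]
    k=onz(t,295+29.9-.45,165+24.8-.45,.234)[:2]
    for it in range(4):
        r=np.hypot(*(pts-k).transpose(2,0,1)); w=np.clip((G-60)/60,0,1)*(r<.0215)
    d=pts-k
    m=r<.0165; w=np.clip(np.median(G[m])*.93-G,0,None)*m
    x,y=(w*d[...,0]).sum()/w.sum(),(w*d[...,1]).sum()/w.sum()
    dd=d[m];W=w[m];cen=np.array([x,y]);S=np.einsum('n,ni,nj',W,dd-cen,dd-cen)
    e=np.linalg.eigh(S)[1][:,1]
    print(f,"centroid ang",np.degrees(np.arctan2(y,x)),np.hypot(x,y),"axis",np.degrees(np.arctan2(e[1],e[0]))%180, np.median(G[m]))
t=np.load("top0.npz");g=t["frame"].astype(float).mean(2)
c=np.array([.52972,-.12102])
# tab: darkest at r 34.5..40.5 mm, angle 5..40
best=[]
for f in("top0","top2"):
    g=np.load(f+".npz")["frame"].astype(np.float32).mean(2)
    for r in(.029,.031,.033,.036,.038,.040):
        A=np.arange(0,42,1.);P=np.array([px(t,[c[0]+r*np.cos(np.radians(a)),c[1]+r*np.sin(np.radians(a)),.1905]) for a in A],np.float32)
        val=cv2.remap(g,P[:,0][None],P[:,1][None],cv2.INTER_CUBIC)[0]
        w=np.clip(np.median(val)-15-val,0,None);print(f,r,val[::3].astype(int),"ang",(w*A).sum()/max(w.sum(),1e-6))
```

```text
top0 centroid ang 50.77643622374104 0.006046002224998506 axis 93.60384145624353 161.83333333333331
top2 centroid ang 13.754658258236617 0.007639304290388546 axis 32.42565263585999 165.33333333333334
top0 0.029 [ 99 111 106  95  89  95 110 110  97  93  91  87  87  83] ang 0.0
top0 0.031 [135 151 146 131 119 118 121 116 112 110 116 110  92  82] ang 38.455722234977486
top0 0.033 [148 159 154 143 135 133 112  89  93 112 139 147 128 122] ang 22.378823754900747
top0 0.036 [156 163 160 160 154 136  90  59  75 117 155 159 156 155] ang 21.60702251959852
top0 0.038 [157 160 160 165 159 128  83  67  87 125 152 164 152 152] ang 20.998786825792624
top0 0.04 [135 138 139 139 137 110  71  64  81 105 127 132 119 109] ang 20.748974733651995
top2 0.029 [ 88 100  94  78  59  42  34  42  60  85  93  88  87  84] ang 17.873925390454556
top2 0.031 [138 158 154 128  96  53  30  41  75 107 125 115  96  86] ang 18.682044473741165
top2 0.033 [154 164 159 145 129 107  71  55  79 121 145 152 133 125] ang 20.592120653881317
top2 0.036 [159 166 164 164 156 139  92  60  76 121 158 163 162 160] ang 21.577788347634936
top2 0.038 [162 165 165 169 162 131  84  68  87 128 155 168 158 158] ang 21.014470999864606
top2 0.04 [141 141 141 145 142 112  72  67  83 109 132 133 123 114] ang 20.71825857936984
```

```bash
cat >> h.py <<'E'
def fz(n=3):
    from bench import state,hold
    v=[]
    for _ in range(n): hold(.03); v.append(state()["ft_force"][2])
    return float(np.mean(v))
E
python3 - <<'E'
from h import *; from bench import *
C=[.5315,-.1195]
move_to([*C,.3],quat(5)); move_l([*C,.207],speed=.1); close(); hold(.2); show(state(),"grip")
for b in(6.5,8): move_to([*C,.207],quat(b))
hold(.15); show(state(),"turned"); f0=fz(5)
z=.207
while z<.2149:
    z+=.0005; move_l([*C,z],speed=.02); f=fz()-f0
    print("%.4f z %.4f f %.1f"%(z,state()["ee_pos"][2],f))
    if f<-7.5: break
show(state()); open("f0","w").write(f"{f0} {z}")
E
```

```text
grip t13.96 p [ 0.5315 -0.1195  0.207 ] F [-1.3 -0.3  0.5] M [-0.04  0.02 -0.01] gap 0.0457 30.0
turned t14.61 p [ 0.5314 -0.1195  0.207 ] F [-1.3  0.7  1.4] M [-0.07  0.15  0.07] gap 0.0456 30.0
0.2075 z 0.2070 f -3.3
0.2080 z 0.2077 f -4.5
0.2085 z 0.2085 f -4.2
0.2090 z 0.2090 f -3.9
0.2095 z 0.2095 f -3.7
0.2100 z 0.2097 f -5.5
0.2105 z 0.2101 f -8.5
 t17.23 p [ 0.5314 -0.1195  0.2101] F [-1.4 -1.3 -8.2] M [-0.14  0.07  0.02] gap 0.0453 30.0
```

Tips met at about 2.6 mm. I'll ease the knob to either side under this pull.

Run:
```python
from h import *; from bench import *
C=[.5315,-.1195]
f0,z=map(float,open("f0").read().split()); ok=False
for b in [*np.arange(9,16.1),*np.arange(14,-1.1,-1.)]:
    move_to([*C,z],quat(b)); f=fz(2)-f0
    print(b,"f %.1f Mz %.2f"%(f,state()["moment"][2]))
    if f>-5.2: ok=True;break
    if f<-11: z-=.0003
    if f>-6.5: z+=.0002
show(state(),ok)
if ok:
    while z<.2155:
        z+=.0005; move_l([*C,z],speed=.02); f=fz()-f0
        print("%.4f z %.4f f %.1f"%(z,state()["ee_pos"][2],f))
        if f<-9: break
    show(state())
open("f0","w").write(f"{f0} {z}")
```

```text
9.0 f -9.0 Mz 0.11
10.0 f -9.7 Mz 0.08
11.0 f -9.6 Mz 0.07
12.0 f -5.0 Mz 0.17
True t18.49 p [ 0.5314 -0.1195  0.2111] F [-4.3  0.2 -4.6] M [-0.06  0.7   0.17] gap 0.0455 30.0
0.2110 z 0.2113 f -4.7
0.2115 z 0.2115 f -5.8
0.2120 z 0.2119 f -6.9
0.2125 z 0.2123 f -7.6
0.2130 z 0.2129 f -7.7
0.2135 z 0.2133 f -7.4
0.2140 z 0.2141 f -7.0
0.2145 z 0.2146 f -7.0
0.2150 z 0.2150 f -7.3
0.2155 z 0.2151 f -10.5
 t21.99 p [ 0.5314 -0.1195  0.2151] F [ -5.1  -1.1 -10.1] M [-0.15  0.59  0.11] gap 0.0458 30.0
```

Run:
```python
from h import *; from bench import *
C=[.5315,-.1195]
gripper_open(); hold(.1); move_l([*C,.31],speed=.1); move_to([.40,-.38,.31],quat(10)); 
t=get_image("top");s=get_image("side")
a=cv2.resize(t["frame"][165:221,295:351],(560,560),interpolation=cv2.INTER_CUBIC)
b=cv2.resize(s["frame"][140:180,272:312],(240,240),interpolation=cv2.INTER_CUBIC)
b0=cv2.resize(np.load("side2.npz")["frame"][140:180,272:312],(240,240),interpolation=cv2.INTER_CUBIC)
c=np.zeros((560,800,3),np.uint8);c[:,:560]=a;c[:240,560:]=b;c[260:500,560:]=b0
cv2.imwrite("pics/c3.png",np.clip(c*1.6,0,255).astype(np.uint8));show(state())
for n,d in(("before",np.load("side2.npz")),("now",s)):
    f=d["depth"];print(n,[round(float((lambda r:r[0][2]+r[1][2]*f[v,u])(ray(d,u,v))),4) for u,v in((291,150),(293,150),(292,151))])
```

```text
t25.22 p [ 0.4009 -0.3789  0.3101] F [ 0.6  0.4 -0.2] M [-0.04 -0.12  0.05] gap 0.0880 0.0
before [0.2324, 0.233, 0.2344]
now [0.2388, 0.2383, 0.2391]
```

View pics/c3.png

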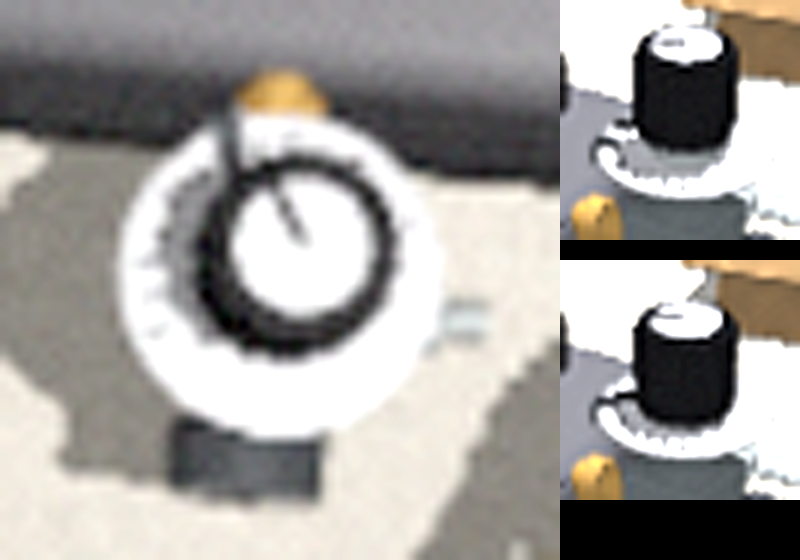

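The knob stands about 8 mm higher (side crop shifted about 3 px). Its line points at about 25°, the tab sits at about 21°, and the tab hasn't moved. I'm handing in.

```bash
python3 -c "
from bench import *
print(job_done())"
```

```text
the job is handed in; nothing more can be done
None
```

I turned the knob to the tab and pulled it up. The teeth met tip to tip at about 2.6 mm, so I eased it round until they meshed. After release it stayed up about 8 mm, with the pointer about 5° from the tab by camera and the tab unmoved. The job was handed in at about 25 s of the 64 s allowed; no verdict was shown.

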